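# Re-angle a swivel inspection stand: loosen, swing to the mark, retighten by feel

## Robot

A 6-joint arm with a two-finger parallel gripper is mounted at the origin on the work surface. World frame = base frame: x ahead of the robot, y to its left, z up, the work surface at z = 0. Lengths are in m, angles in rad, forces in N, time in s.
With the tool pointing down it reaches from about 0.3 to 0.775 m from the base axis. Payload 14.6 kg.
Tool frame: the origin (TCP) lies on the mounting face of the last link; the fingertips stand 199 mm ahead of it and the grasp point (between the pads) lies 180 mm ahead of it; z points along the fingers, y is the line along which they close (so a half turn about z gives the same grasp; the last joint's range is limited). The gripper opens to 94 mm and grips with 3 to 60 N. Pads are 16 mm wide; open, the fingers measure 119 mm over their backs; the gripper's body (75 mm by 177 mm) begins 78 mm behind the grasp point.
Start: joints at [1.152, 0.3, 1.521, -0, 1.321, -0.067], TCP at [0.19, 0.516, 0.405] pointing down, gripper open.
Joint ranges: [-3.03, 3.03], [-0.79, 2.21], [0.23, 2.52], [-1.04, 4.18], [0, 3.07], [-2.55, 2.55]. Speed limits (rad/s): [2.22, 2.22, 2.57, 3.14, 3.14, 3.14].

## Interface

Orientations are given as [roll, pitch, yaw] about the fixed x, y, z axes, in that order (R = Rz(yaw) Ry(pitch) Rx(roll)).
In Python, from station import telemetry, cams, workorder, finder gives the robot as it stands.
- The arm moves only by the tool jog_arm, never from a script. Its argument "rows" is a list of rows, each an object with "gripper": the finger opening in m, from 0 to 0.094; "slide": the shift along the tool's x, y, z in m, a list of three; "spin": the turn about the tool's z in rad. In form: [{"gripper": gripper, "slide": [tx, ty, tz], "spin": spin}, ...]. A call has 1 to 8 rows; each row is the pose to reach, as a shift and turn from the pose commanded when the call began, along the tool's axes at that moment; what a row does not reach only later rows make up. A row lasts 1/10 s, in which the tool goes at most 50 mm and 8.59 degrees, less where a joint would pass 70% of its speed; a pose out of reach is approached as far as the arm can. A call with a gripper value outside its range is refused whole. The fingers move at their own pace and stop on an object; "squeeze" is the grip in N (left out, the last holds). Time passes only in rows, so rows that repeat a pose let the fingers close. It gives the time, the measured TCP pose, the force, the opening and the grip force at its end, in the units of the state.
- telemetry.get_obs(): the state, without advancing time (a new reading comes with each control period).
- cams.camera(name): name is "scene" or "side" or "wrist"; returns (picture, depth): 384x512x3 uint8, red, green, blue; 384x512 float32, m along the optical axis (not along the pixel's ray), 0 where there is no reading.
- cams.camera_info(name): a dict with "camera_matrix" (3x3 intrinsics, pixels), "R" (3x3) and "t" (3): a world point X has camera coordinates R X + t; the wrist camera has in their place "tool_from_camera" (4x4, takes a point from camera to tool coordinates, whose origin is the TCP and whose axes are the flange's). Camera axes: x right, y down, z forward; pixel columns grow to the right and rows downward; lengths in m; the calibration is good to about 2 mm. A picture is of the moment at which its call begins: read the wrist's pose just before it. camera_info takes no time and is no camera call.
- workorder.hand_in(): hands the job in; it is judged then, once.
Trained networks look in the newest picture that a camera, given by its name, has taken for a name from the list of things; names that differ only in an ending like _2 or _b are one class to them, and where a whole thing is asked for, a point or a joint stands for the part that bears it (a point fixed in the world has none). Each returns a list of dicts, best first, with "confidence" (0 to 1); they miss things now and then, are a little off and sometimes report something else, mostly with a low value. They report only what shows in the picture. A call takes as long as a camera call.
- finder.find_in(target, camera): "point" ([x, y, z] in m, in world coordinates, good to about 4 mm: the middle of the surface that is visible of it).
- finder.masks_of(target, camera): "region" (384x512 bool, what is visible of it).
The state is a dict: "time_s": time; "qpos": joint angles; "joint_vel": joint speeds; "tau": joint torques, N m; "ee_pos": TCP position; "eef_rot": TCP orientation; "force": force on the tool from outside, world axes, zero at the start; "moment": the same for the moment, N m; "grip_width": finger opening in m; "grip_force": force on a finger pad.
Only numpy, scipy, OpenCV 4.12 (cv2) and the standard library are available. Lean on these libraries where they do the work, as an engineer would, in place of code of your own. Each camera call takes 0.05 s, during which the arm holds its last target. There are 200 camera calls.

## Task

The swivel stand is clamped at the wrong angle. Turn its red clamp knob anticlockwise until the clamp lets the head go, swing the head by its black handle until the red pointer stands at the orange angle mark, then turn the knob clockwise until you feel the clamp begin to bite and on by another 45 degrees or so, no tighter, and let go; do not drag the head round while the clamp grips it, and leave the other things on the bench alone.

Things in the scene. Friction and masses are not known exactly. Their poses are not given: they have to be found in the camera images.
- swivel_base: Round grey stand, fixed to the bench, 260 mm across, 20 mm high; white top with black ticks every 10 degrees. Origin under its centre, on the head's vertical turning axis; z up; x points through the middle of the scale, away from the clamp pillar; y is 90 degrees anticlockwise from it, seen from above. The pillar (44 mm wide, its arm 64 to 80 mm above the bench) stands at x = -117 mm.
- head: Swivelling head: turntable 196 mm across (top 35 mm above the bench) with a white module in a blue cradle (74 x 54 mm, top 80 mm up), a black handle post and a red pointer. Turns about the base's axis within 0.95 rad of the base's x axis and stays where left. Its x axis points from the turning axis to the handle. Unclamped it takes about 0.15 N m to turn. Origin on the axis at bench height.
- handle_grip (a point): Grip point of the handle: on the axis of the round black upright post (18 mm in diameter, yellow ring at its top, top 125 mm above the bench, free from 47 mm up), 107 mm above the bench, 85 mm from the turning axis along the head's x axis. Axes as the head's.
- pointer_tip (a point): Tip of the red pointer on the head, 106 mm from the turning axis along the head's x axis, straight outwards from the handle, 34 mm above the bench.
- angle_mark (a point): Where the pointer tip must stand: over the inner end of the orange angle mark, a tab 21 mm long (radially), 5 mm wide and 4 mm thick held fast on the base's scale. 106 mm from the turning axis, 34 mm above the bench.
- knob_grip (a point): Grip point of the red clamp knob, on its vertical axis, 110 mm above the bench, 85 mm from the turning axis, across from the scale. The knob is a bar 50 mm long, 12 mm thick (grip 95 to 122 mm above the bench) on a 26 mm hub; x runs along the bar to the white dot on top, y across it. Clockwise from above tightens; 1.4 rad anticlockwise of the start frees it. Its range is 1.4 rad either way.
- clamp_screw: Clamp screw under the knob; its shoe presses on the turntable. The knob turns with 0.10 N m while the shoe is off. From the bite on, the torque to turn it clockwise rises by about 0.4 N m per rad, its push back on a hand holding it still by 0.15 to 0.25 N m per rad (shoe: about 47 N per rad). The bite lies 0.15 to 1.15 rad anticlockwise of the start. Origin on the knob axis, 75 to 80 mm up.
- transceiver_a: Loose pluggable transceiver, 62 x 15 x 13 mm, steel with a blue end, lying beside the stand; leave alone. Origin under its middle.
- transceiver_b: Loose pluggable transceiver, 62 x 15 x 13 mm, steel with a green end, lying on the other side of the stand; leave alone. Origin under its middle.
- screwdriver: Screwdriver lying on the left of the bench; leave alone.
- dust_brush: Brush lying on the left of the bench; leave alone.
- air_can: Upright white can, 60 mm across, 170 mm tall, at the back left; leave alone. Origin under its centre.
- blank_panel: Grey rack blanking panel 44 x 230 x 6 mm lying on the right; leave alone. Origin under its centre.
- spares_box: Cardboard box 110 x 150 x 50 mm on the right; leave alone. Origin under its centre.

How it is judged:
By the outcome, as a careful person would: the job done as asked, in the order asked, and still so for the second after the job is handed in, with the robot touching nothing.
It also fails if it takes over 72 s, if anything falls off the work surface, if the arm or the gripper's body presses on something with over 40 N, if the wrist force passes 120 N, or if a joint passes its speed limit or range.

## Working session

There is one attempt and no reset: what is moved stays moved. The work goes in short steps, Python scripts to look and compute and a tool call to move; the robot and the scene stay as the last step left them, time stands still between calls to the robot, and variables do not carry over. Pictures are saved under pics/ and viewed, at most 10 in all, crops included, and the job is handed in when it is done.

Besides the shell and the picture viewer there is one more tool, called after "Request:" by a JSON object that holds its "op" and its "data", one argument or row to a line. jog_arm: Moves the arm, as the interface text tells. Its arguments: {"type":"object","properties":{"rows":{"type":"array","items":{"type":"object","properties":{"gripper":{"type":"number"},"slide":{"type":"array","items":{"type":"number"}},"spin":{"type":"number"}}}},"squeeze":{"type":"number"}},"required":["rows"]}

```bash
mkdir -p pics; ls; cat > h.py <<'E'
import numpy as np, cv2
from station import telemetry, cams, workorder, finder
def save(name, fn):
    p,d=cams.camera(name); cv2.imwrite('pics/'+fn,cv2.cvtColor(p,cv2.COLOR_RGB2BGR)); return p,d
E
python3 - <<'E'
from h import *
o=telemetry.get_obs(); print({k:np.round(v,3) for k,v in o.items()})
p1,d1=save('scene','s0.png'); 
for n in ['swivel_base','head','handle_grip','pointer_tip','angle_mark','knob_grip','air_can']:
    try: r=finder.find_in(n,'scene')
    except Exception as e: r=[];print(n,e)
    for q in r[:2]: print('scene',n,np.round(q['point'],4),round(q['confidence'],2))
p2,d2=save('side','d0.png')
for n in ['swivel_base','head','handle_grip','pointer_tip','angle_mark','knob_grip']:
    try: r=finder.find_in(n,'side')
    except Exception as e: r=[];print(n,e)
    for q in r[:2]: print('side',n,np.round(q['point'],4),round(q['confidence'],2))
cv2.imwrite('pics/both.png',cv2.cvtColor(np.hstack([p1,p2])[:, :],cv2.COLOR_RGB2BGR)) 
E
```

```text
pics
{'time_s': np.float64(0.0), 'qpos': array([ 1.152,  0.3  ,  1.522, -0.   ,  1.321, -0.067]), 'joint_vel': array([ 0.   , -0.   , -0.001, -0.   ,  0.002,  0.001]), 'tau': array([-1.0000e-03, -5.3181e+01, -3.5273e+01,  7.1000e-02,  2.4000e-02,
       -0.0000e+00]), 'ee_pos': array([0.19 , 0.516, 0.404]), 'eef_rot': array([-3.14, -0.  ,  2.79]), 'force': array([0.825, 0.459, 0.091]), 'moment': array([-0.017,  0.004,  0.005]), 'grip_force': np.float64(0.0), 'grip_width': np.float64(0.094)}
scene swivel_base [ 0.5597 -0.0116  0.0358] 0.93
scene head [ 0.5524 -0.0032  0.0331] 0.71
scene handle_grip [ 0.5529 -0.0066  0.0345] 0.75
scene pointer_tip [ 0.5547 -0.0066  0.0343] 0.98
scene knob_grip [ 0.443  -0.0046  0.1048] 0.69
scene air_can [0.6871 0.3454 0.1023] 0.71
scene air_can [ 0.4417 -0.386   0.0047] 0.58
side swivel_base [0.5209 0.0517 0.0333] 0.78
side head [0.5313 0.0428 0.0302] 0.57
side handle_grip [0.5253 0.0439 0.0349] 0.71
side handle_grip [0.5222 0.05   0.0337] 0.3
side pointer_tip [0.5279 0.0437 0.0309] 0.57
side knob_grip [0.4449 0.0033 0.1077] 0.58
```

View pics/s0.png

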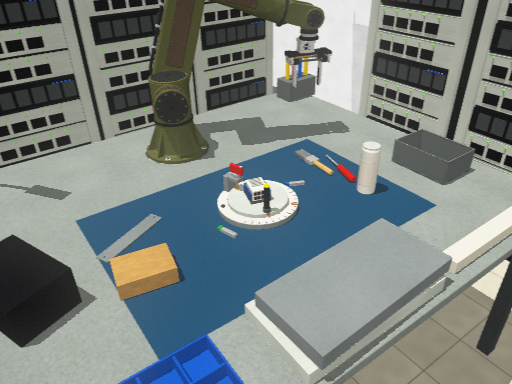

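View pics/d0.png

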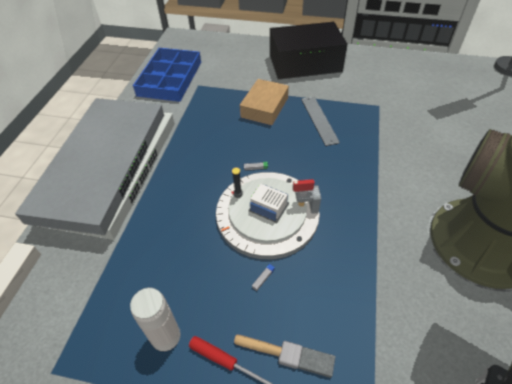

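The stand is near (258,202) in scene and (268,213) in side, with the knob on the robot's side and the handle at scene (267,197) and side (237,181). I'll move the wrist camera over it for precision.

Request:
{"op": "jog_arm", "data": {
  "rows": [
    {"slide":[-0.469,-0.378,0],"spin":0.6},
    {"slide":[-0.469,-0.378,0],"spin":0.6},
    {"slide":[-0.469,-0.378,0],"spin":0.6},
    {"slide":[-0.469,-0.378,0],"spin":0.6},
    {"slide":[-0.469,-0.378,0],"spin":0.6},
    {"slide":[-0.469,-0.378,0],"spin":0.6},
    {"slide":[-0.469,-0.378,0],"spin":0.6},
    {"slide":[-0.469,-0.378,0],"spin":0.6}
  ]
}}

```text
$.rows[0]: bad value
```

```bash
python3 - <<'E'
from h import *
o=telemetry.get_obs(); print({k:np.round(v,3) for k,v in o.items()})
print(cams.camera_info('wrist'))
E
```

```text
{'time_s': np.float64(0.75), 'qpos': array([ 1.152,  0.3  ,  1.521, -0.   ,  1.321, -0.067]), 'joint_vel': array([-0.   , -0.   ,  0.   , -0.001, -0.   , -0.   ]), 'tau': array([ 2.0000e-03, -5.3161e+01, -3.5289e+01,  7.1000e-02,  2.1000e-02,
       -0.0000e+00]), 'ee_pos': array([0.19 , 0.516, 0.405]), 'eef_rot': array([-3.142,  0.   ,  2.79 ]), 'force': array([ 0.091, -0.08 , -0.556]), 'moment': array([ 0.028, -0.025,  0.045]), 'grip_force': np.float64(0.0), 'grip_width': np.float64(0.094)}
{'camera_matrix': array([[274.24845083,   0.        , 258.12146333],
       [  0.        , 274.24845083, 194.80663164],
       [  0.        ,   0.        ,   1.        ]]), 'tool_from_camera': array([[ 6.73283461e-04, -9.60526270e-01, -2.78188481e-01,
         8.10945983e-02],
       [ 9.99999730e-01,  5.65226907e-04,  4.68631864e-04,
        -5.72055921e-04],
       [-2.92893602e-04, -2.78188721e-01,  9.60526392e-01,
         2.02015501e-02],
       [ 0.00000000e+00,  0.00000000e+00,  0.00000000e+00,
         1.00000000e+00]])}
```

Request:
{"op": "jog_arm", "data": {
  "rows": [
    {"gripper":0.094,"slide":[-0.258,-0.212,0],"spin":0},
    {"gripper":0.094,"slide":[-0.258,-0.212,0],"spin":0},
    {"gripper":0.094,"slide":[-0.258,-0.212,0],"spin":0},
    {"gripper":0.094,"slide":[-0.258,-0.212,0],"spin":0},
    {"gripper":0.094,"slide":[-0.258,-0.212,0],"spin":0},
    {"gripper":0.094,"slide":[-0.258,-0.212,0],"spin":0},
    {"gripper":0.094,"slide":[-0.258,-0.212,0],"spin":0},
    {"gripper":0.094,"slide":[-0.258,-0.212,0],"spin":0}
  ]
}}

```text
time_s: 1.55
ee_pos: [0.36, 0.2258, 0.4049]
eef_rot: [3.141, 0.001, 2.786]
force: [-0.3, 0.1, 0.6]
grip_width: 0.0941
grip_force: 0.0
```

Request:
{"op": "jog_arm", "data": {
  "rows": [
    {"gripper":0.094,"slide":[-0.259,-0.212,0],"spin":1.2},
    {"gripper":0.094,"slide":[-0.259,-0.212,0],"spin":1.2},
    {"gripper":0.094,"slide":[-0.259,-0.212,0],"spin":1.2},
    {"gripper":0.094,"slide":[-0.259,-0.212,0],"spin":1.2},
    {"gripper":0.094,"slide":[-0.259,-0.212,0],"spin":1.2},
    {"gripper":0.094,"slide":[-0.259,-0.212,0],"spin":1.2},
    {"gripper":0.094,"slide":[-0.259,-0.212,0],"spin":1.2},
    {"gripper":0.094,"slide":[-0.259,-0.212,0],"spin":1.2}
  ]
}}

```text
time_s: 2.35
ee_pos: [0.5302, -0.0623, 0.404]
eef_rot: [-3.141, 0.0, 1.581]
force: [-0.2, 0.7, -0.2]
grip_width: 0.0939
grip_force: 0.0
```

Request:
{"op": "jog_arm", "data": {
  "rows": [
    {"gripper":0.094,"slide":[0,0,0],"spin":0},
    {"gripper":0.094,"slide":[0,0,0],"spin":0},
    {"gripper":0.094,"slide":[0,0,0],"spin":0}
  ]
}}

```text
time_s: 2.65
ee_pos: [0.5286, -0.0589, 0.4049]
eef_rot: [3.141, 0.0, 1.595]
force: [0.1, 0.4, 0.7]
grip_width: 0.0943
grip_force: 0.0
```

```bash
cat >> h.py <<'E'
from scipy.spatial.transform import Rotation as Rn
def wrist(fn):
    o=telemetry.get_obs(); p,d=save('wrist',fn)
    T=np.eye(4); T[:3,:3]=Rn.from_euler('xyz',o['eef_rot']).as_matrix(); T[:3,3]=o['ee_pos']
    M=T@cams.camera_info('wrist')['tool_from_camera']
    K=cams.camera_info('wrist')['camera_matrix']
    v,u=np.indices(d.shape); X=np.stack([(u-K[0,2])/K[0,0]*d,(v-K[1,2])/K[1,1]*d,d],-1)@M[:3,:3].T+M[:3,3]
    X[d==0]=np.nan
    return p,d,X,M,K
E
python3 - <<'E'
from h import *
o=telemetry.get_obs(); print({k:np.round(v,3) for k,v in o.items()})
p,d,X,M,K=wrist('w0.png'); np.savez('w0.npz',p=p,X=X,M=M,K=K)
for n in ['swivel_base','head','handle_grip','pointer_tip','angle_mark','knob_grip']:
    r=finder.find_in(n,'wrist') if n!='angle_mark' else []
    for q in r[:2]: print(n,np.round(q['point'],4),round(q['confidence'],2))
cv2.imwrite('pics/w0b.png',cv2.resize(cv2.imread('pics/w0.png'),(800,600)))
E
```

```text
{'time_s': np.float64(2.65), 'qpos': array([-0.18 ,  0.259,  1.572,  0.   ,  1.31 , -0.204]), 'joint_vel': array([-0.003, -0.   , -0.001, -0.002,  0.   ,  0.013]), 'tau': array([-2.7800e-01, -5.0314e+01, -3.5139e+01,  6.3000e-02,  2.8000e-02,
       -1.4000e-02]), 'ee_pos': array([ 0.529, -0.059,  0.405]), 'eef_rot': array([3.141, 0.   , 1.595]), 'force': array([0.149, 0.417, 0.674]), 'moment': array([-0.119,  0.038,  0.024]), 'grip_force': np.float64(0.0), 'grip_width': np.float64(0.094)}
swivel_base [0.5234 0.0365 0.0377] 0.63
head [0.5289 0.0319 0.0343] 0.67
handle_grip [0.5295 0.0292 0.0401] 0.6
pointer_tip [0.5293 0.0371 0.0309] 0.69
knob_grip [0.4478 0.0015 0.1212] 0.74
```

View pics/w0b.png

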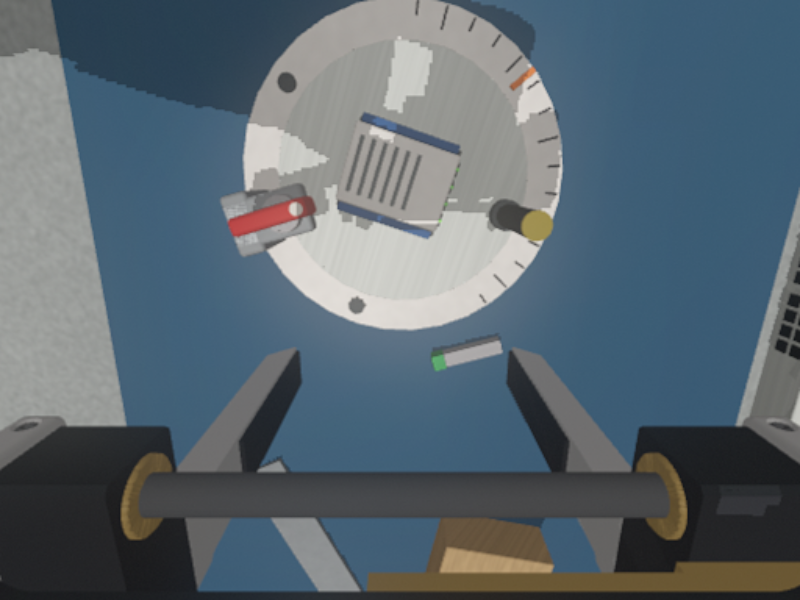

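The view (800×600) shows the knob bar running from (232,225) to (312,205), with its white dot at (296,209). The handle top is at (537,225) and the orange mark at (523,78). Next I'll measure each of these.

```bash
python3 - <<'E'
from h import *
z=np.load('w0.npz'); p,X,M,K=z['p'],z['X'],z['M'],z['K']
hsv=cv2.cvtColor(p,cv2.COLOR_RGB2HSV); H,S,V=[hsv[...,i].astype(int) for i in range(3)]
Z=X[...,2]
def fitc(m):
    x,y=X[m][:,0],X[m][:,1]; A=np.c_[2*x,2*y,np.ones(len(x))]; s=np.linalg.lstsq(A,x*x+y*y,rcond=None)[0]; return s[0],s[1],np.sqrt(s[2]+s[0]**2+s[1]**2)
base=(np.abs(Z-.02)<.006)&(np.abs(X[...,0]-.52)<.16)&(np.abs(X[...,1]-.04)<.16)
print('z base',np.nanmedian(Z[base]),base.sum())
# outer boundary: base/all-above mask contour
m=((Z>.010)&(np.abs(X[...,0]-.53)<.15)&(np.abs(X[...,1]-.04)<.15)).astype(np.uint8)
c=max(cv2.findContours(m,0,cv2.CHAIN_APPROX_NONE)[0],key=len)[:,0]
def ray(uv,h):
    r=np.c_[(uv[:,0]-K[0,2])/K[0,0],(uv[:,1]-K[1,2])/K[1,1],np.ones(len(uv))]@M[:3,:3].T
    return M[:3,3]+r*((h-M[2,3])/r[:,2])[:,None]
P=ray(c.astype(float),.02)
from scipy.optimize import least_squares
f=least_squares(lambda q:np.hypot(P[:,0]-q[0],P[:,1]-q[1])-.13,[.53,.04],loss='soft_l1',f_scale=.001); print('centre',f.x,np.median(np.abs(f.fun)))
C=f.x
knob=(H<6)|(H>174); knob&=(S>150)&(V>80)&(Z>.085)&(Z<.14)
def show(n,m,h):
    v,u=np.nonzero(m); Q=ray(np.c_[u,v].astype(float),h); a=Q[:,:2]-C
    print(n,m.sum(),'z',np.nanmedian(Z[m]),'mean',Q[:,:2].mean(0),'r',np.hypot(*a.mean(0)),'ang',np.arctan2(*a.mean(0)[::-1])); return Q
v,u=np.nonzero(knob); print('knob zmax',np.nanpercentile(Z[knob],[5,50,95]))
top=knob&(Z>.117)
# include dot by filling hull
hull=cv2.convexHull(np.c_[np.nonzero(top)[1],np.nonzero(top)[0]].astype(np.int32)); mm=np.zeros(top.shape,np.uint8); cv2.fillConvexPoly(mm,hull,1)
Q=show('knob',mm>0,.122); ev,e=np.linalg.eigh(np.cov((Q[:,:2]-Q[:,:2].mean(0)).T)); e=e[:,1]*np.sign(e[0,1]); print('bar angle',np.arctan2(e[1],e[0]),'length',np.ptp(Q[:,:2]@e))
rect=cv2.minAreaRect((Q[:,:2]*1e4).astype(np.float32)); print('rect',rect)
ylw=(H>18)&(H<34)&(S>110)&(Z>.10)&(Z<.14)&(X[...,0]>.55); show('ring',ylw,.125)
org=(H>4)&(H<16)&(S>130)&(Z<.05)&(X[...,0]>.5)&(X[...,0]<.7)&(X[...,1]>0)&(X[...,1]<.2); show('mark',org,.024)
vv,uu=np.nonzero(org); print(uu.min(),uu.max(),vv.min(),vv.max())
red=((H<6)|(H>174))&(S>150)&(V>60)&(Z<.06); vv,uu=np.nonzero(red); print('red low',len(uu),uu[:20],vv[:20])
E
```

```text
z base 0.020311030566518506 11993
centre [ 0.53247522 -0.29788557] 0.10219944944634718
knob zmax [0.12002427 0.12150128 0.12262599]
knob 477 z 0.12155180036085017 mean [ 0.44139983 -0.00285904] r 0.3087642806466833 ang 1.870217689789161
bar angle 0.2927402872977623 length 0.040355388233991873
rect ((4416.2255859375, -28.56389617919922), (403.60400390625, 107.5195541381836), 16.649362564086914)
ring 287 z 0.12514390309340462 mean [ 0.6067563  -0.00206232] r 0.30500667630182365 ang 1.3247830855594356
mark 58 z 0.02522585422956658 mean [0.61538866 0.09887773] r 0.4053341296857254 ang 1.3647864492791817
327 341 43 56
red low 0 [] []
```

```bash
cat >> h.py <<'E'
from scipy.optimize import least_squares
def ray(uv,h,M,K):
    r=np.c_[(uv[:,0]-K[0,2])/K[0,0],(uv[:,1]-K[1,2])/K[1,1],np.ones(len(uv))]@M[:3,:3].T
    return M[:3,3]+r*((h-M[2,3])/r[:,2])[:,None]
def pts(m,h,M,K):
    v,u=np.nonzero(m); return ray(np.c_[u,v].astype(float),h,M,K)
E
python3 - <<'E'
from h import *
z=np.load('w0.npz'); p,X,M,K=z['p'],z['X'],z['M'],z['K']
hsv=cv2.cvtColor(p,cv2.COLOR_RGB2HSV); H,S,V=[hsv[...,i].astype(int) for i in range(3)]; Z=X[...,2]
box=(np.hypot(X[...,0]-.53,X[...,1]-.03)<.17)
m=(box&(Z>.012)&(Z<.03)); 
edge=cv2.morphologyEx(m.astype(np.uint8),cv2.MORPH_OPEN,np.ones((3,3)))
P=pts(edge>0,.02,M,K)[:,:2]
# outer ring points by angle
c=np.array([.53,.03])
for _ in range(5):
    a=np.arctan2(*(P-c).T[::-1]); r=np.hypot(*(P-c).T); b=np.round(a/.05).astype(int)
    E=np.array([P[b==k][r[b==k].argmax()] for k in np.unique(b) if r[b==k].max()>.115])
    f=least_squares(lambda q:np.hypot(E[:,0]-q[0],E[:,1]-q[1])-q[2],[*c,.13],loss='soft_l1',f_scale=.001); c=f.x[:2]
print('base',f.x,np.abs(f.fun).mean(),len(E))
# turntable inner
T=X[(box&(np.abs(Z-.035)<.004))][:,:2]; a=np.arctan2(*(T-c).T[::-1]); r=np.hypot(*(T-c).T); b=np.round(a/.05).astype(int)
E=np.array([np.percentile(r[b==k],97) for k in np.unique(b)]); print('tt r med',np.median(E))
g=lambda n,P:print(n,len(P),P.mean(0)[:2],'r',np.hypot(*(P.mean(0)[:2]-c)),'ang',np.arctan2(*(P.mean(0)[:2]-c)[::-1]))
kn=((H<8)|(H>172))&(S>120)&(V>60)&(np.hypot(X[...,0]-.44,X[...,1])<.06)
print(np.sum(kn),np.nanpercentile(Z[kn],[1,10,50,90,99]))
hull=cv2.convexHull(np.argwhere(kn)[:,::-1].astype(np.int32)); print('hull',hull[:,0].tolist())
Q=pts(kn,.122,M,K); g('knob',Q); rect=cv2.minAreaRect((Q[:,:2]*1e4).astype(np.float32)); print(rect)
g('ring',pts((H>18)&(H<34)&(S>110)&(Z>.115)&(Z<.14)&(X[...,0]>.55),.125,M,K))
org=(H>4)&(H<16)&(S>100)&(Z<.05)&(X[...,0]>.55)&(X[...,0]<.7)&(X[...,1]>0.05)&(X[...,1]<.16)
Q=pts(org,.024,M,K)[:,:2]; g('mark',Q); print('radial',np.sort(np.hypot(*(Q-c).T))[[0,3,-4,-1]])
# shadow-handle line: pillar
pil=box&(Z>.06)&(Z<.085)&(X[...,0]<.5); g('pillar',X[pil])
pr=((H<8)|(H>172))&(S>100)&(X[...,0]>.58); print('ptr px',pr.sum()); g('dark ticks mean',Q)
E
```

```text
base [0.52627908 0.02277567 0.12889374] 0.0003272592822917754 117
tt r med 0.09579328849017779
490 [0.11939154 0.1203784  0.12150272 0.12246026 0.1230239 ]
hull [[194, 136], [192, 138], [190, 139], [187, 140], [171, 145], [157, 149], [153, 150], [150, 150], [148, 148], [146, 143], [146, 142], [147, 140], [153, 138], [169, 133], [186, 128], [191, 127], [192, 127], [193, 128], [194, 131]]
knob 490 [ 0.44176487 -0.00231603] r 0.0881603411789561 ang -2.852988549554491
((4448.39306640625, -14.716529846191406), (474.1492004394531, 109.0203857421875), 17.958160400390625)
ring 287 [ 0.6067563  -0.00206232] r 0.08422296635043061 ang -0.29935874519369593
mark 71 [0.6153932  0.09883073] r 0.11715672705115253 ang 0.7064975574824544
radial [0.10648185 0.1074117  0.12673271 0.12765117]
pillar 1798 [0.45698577 0.00774994] r 0.07090370897591128 ang -2.928056188815837
ptr px 1
dark ticks mean 71 [0.6153932  0.09883073] r 0.11715672705115253 ang 0.7064975574824544
```

Request:
{"op": "jog_arm", "data": {
  "rows": [
    {"gripper":0.094,"slide":[0.06,-0.083,0.03],"spin":1.2},
    {"gripper":0.094,"slide":[0.06,-0.083,0.03],"spin":1.2},
    {"gripper":0.094,"slide":[0.06,-0.083,0.03],"spin":1.2},
    {"gripper":0.094,"slide":[0.06,-0.083,0.03],"spin":1.2},
    {"gripper":0.094,"slide":[0.06,-0.083,0.03],"spin":1.2},
    {"gripper":0.094,"slide":[0.06,-0.083,0.03],"spin":1.2},
    {"gripper":0.094,"slide":[0.06,-0.083,0.03],"spin":1.2},
    {"gripper":0.094,"slide":[0.06,-0.083,0.03],"spin":1.2}
  ]
}}

```text
time_s: 3.75
ee_pos: [0.4446, -0.0014, 0.3747]
eef_rot: [3.142, -0.0, 0.384]
force: [-0.5, -0.3, 0.3]
grip_width: 0.0939
grip_force: 0.0
```

Request:
{"op": "jog_arm", "data": {
  "rows": [
    {"gripper":0.094,"slide":[0,0,0],"spin":0.09},
    {"gripper":0.094,"slide":[0,0,0],"spin":0.09},
    {"gripper":0.094,"slide":[0,0,0],"spin":0.09},
    {"gripper":0.094,"slide":[0,0,0],"spin":0.09}
  ]
}}

```text
time_s: 4.15
ee_pos: [0.4446, -0.0015, 0.3747]
eef_rot: [3.142, -0.0, 0.302]
force: [0.5, 0.7, 0.1]
grip_width: 0.0941
grip_force: 0.0
```

```bash
cat > knob.py <<'E'
from h import *
import sys
c=np.array([.5263,.0228])
o=telemetry.get_obs(); print({k:np.round(o[k],4) for k in ['time_s','qpos','ee_pos','eef_rot','force','moment']})
p,d,X,M,K=wrist(sys.argv[1]); np.savez('w.npz',p=p,X=X,M=M,K=K)
hsv=cv2.cvtColor(p,cv2.COLOR_RGB2HSV); H,S,V=[hsv[...,i].astype(int) for i in range(3)]; Z=X[...,2]
kn=((H<8)|(H>172))&(S>120)&(V>60)&(np.hypot(X[...,0]-.4448,X[...,1])<.06)&(Z>.1)
Q=pts(kn,.122,M,K); rect=cv2.minAreaRect((Q[:,:2]*1e4).astype(np.float32)); print('knob',kn.sum(),rect,np.nanpercentile(Z[kn],[5,50,95]))
y=pts((H>18)&(H<34)&(S>110)&(Z>.115)&(Z<.14)&(X[...,0]>.55),.125,M,K)[:,:2].mean(0)-c; print('ring',y+c,np.hypot(*y),np.arctan2(y[1],y[0]))
E
python3 knob.py w1.png
```

```text
{'time_s': np.float64(4.15), 'qpos': array([-0.0857,  0.0931,  1.8415,  0.    ,  1.207 ,  1.1829]), 'ee_pos': array([ 0.4446, -0.0015,  0.3747]), 'eef_rot': array([ 3.1416e+00, -1.0000e-04,  3.0220e-01]), 'force': array([0.4674, 0.7045, 0.0719]), 'moment': array([-0.0404,  0.1274, -0.0506])}
knob 513 ((4453.44580078125, -10.930427551269531), (473.3199157714844, 100.84186553955078), 17.635128021240234) [0.11986843 0.12139532 0.12260822]
ring [ 0.60634461 -0.00229909] 0.08388745239205592 -0.30385372459604115
```

View pics/w1.png

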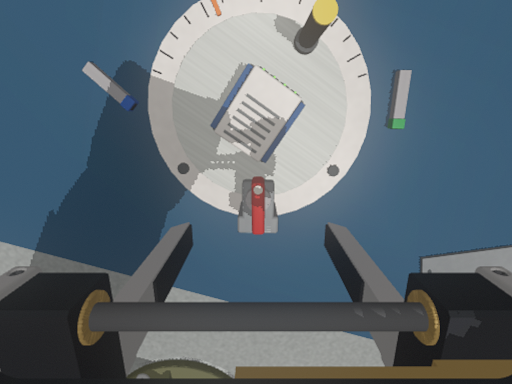

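The bar at (258,205) is centred between the fingers. I'll descend and grip it.

Request:
{"op": "jog_arm", "data": {
  "rows": [
    {"gripper":0.094,"slide":[0,0,0.03],"spin":0},
    {"gripper":0.094,"slide":[0,0,0.055],"spin":0},
    {"gripper":0.094,"slide":[0,0,0.07],"spin":0},
    {"gripper":0.094,"slide":[0,0,0.077],"spin":0},
    {"gripper":0.094,"slide":[0,0,0.077],"spin":0}
  ],
  "squeeze": 20
}}

```text
time_s: 4.7
ee_pos: [0.4446, -0.0015, 0.2972]
eef_rot: [-3.141, 0.001, 0.301]
force: [-0.3, 0.5, 0.4]
grip_width: 0.0941
grip_force: 0.0
```

Request:
{"op": "jog_arm", "data": {
  "rows": [
    {"gripper":0.03,"slide":[0,0,0],"spin":0},
    {"gripper":0.03,"slide":[0,0,0],"spin":0},
    {"gripper":0.03,"slide":[0,0,0],"spin":0},
    {"gripper":0.0,"slide":[0,0,0],"spin":0},
    {"gripper":0.0,"slide":[0,0,0],"spin":0},
    {"gripper":0.0,"slide":[0,0,0],"spin":0},
    {"gripper":0.0,"slide":[0,0,0],"spin":0},
    {"gripper":0.0,"slide":[0,0,0],"spin":0}
  ],
  "squeeze": 20
}}

```text
time_s: 5.5
ee_pos: [0.4446, -0.0015, 0.2976]
eef_rot: [-3.142, 0.0, 0.3]
force: [-0.1, -0.1, -0.2]
grip_width: 0.0336
grip_force: 0.0
```

```bash
python3 -c "
from h import *
o=telemetry.get_obs(); print({k:np.round(v,4) for k,v in o.items() if k not in('tau','joint_vel')})"
```

```text
{'time_s': np.float64(5.5), 'qpos': array([-0.0857,  0.1959,  1.9233,  0.    ,  1.0224,  1.1853]), 'ee_pos': array([ 0.4446, -0.0015,  0.2976]), 'eef_rot': array([-3.1416,  0.    ,  0.2998]), 'force': array([-0.105 , -0.0579, -0.1843]), 'moment': array([-0.0502,  0.1382, -0.0452]), 'grip_force': np.float64(0.0), 'grip_width': np.float64(0.0336)}
```

Request:
{"op": "jog_arm", "data": {
  "rows": [
    {"gripper":0.0,"slide":[0,0,0],"spin":0},
    {"gripper":0.0,"slide":[0,0,0],"spin":0},
    {"gripper":0.0,"slide":[0,0,0],"spin":0},
    {"gripper":0.0,"slide":[0,0,0],"spin":0},
    {"gripper":0.0,"slide":[0,0,0],"spin":0}
  ],
  "squeeze": 50
}}

```text
time_s: 6.0
ee_pos: [0.4446, -0.0013, 0.2977]
eef_rot: [-3.141, 0.0, 0.3]
force: [-2.0, 4.9, 1.3]
grip_width: 0.0118
grip_force: 50.0
```

```bash
cat > st.py <<'E'
from h import *
o=telemetry.get_obs(); print({k:np.round(o[k],4) for k in('time_s','ee_pos','eef_rot','force','moment','grip_force','grip_width')}, 't6',round(o['tau'][5],3))
E
python3 st.py
```

```text
{'time_s': np.float64(6.0), 'ee_pos': array([ 0.4446, -0.0013,  0.2977]), 'eef_rot': array([-3.1411e+00,  1.0000e-04,  3.0000e-01]), 'force': array([-1.9816,  4.8755,  1.3208]), 'moment': array([0.935 , 0.4399, 0.136 ]), 'grip_force': np.float64(49.9971), 'grip_width': np.float64(0.0118)} t6 0.14
```

Request:
{"op": "jog_arm", "data": {
  "rows": [
    {"gripper":0.0,"slide":[0,0,0],"spin":-0.08},
    {"gripper":0.0,"slide":[0,0,0],"spin":-0.16},
    {"gripper":0.0,"slide":[0,0,0],"spin":-0.24},
    {"gripper":0.0,"slide":[0,0,0],"spin":-0.32},
    {"gripper":0.0,"slide":[0,0,0],"spin":-0.4}
  ]
}}

```text
time_s: 6.5
ee_pos: [0.4446, -0.0013, 0.2975]
eef_rot: [-3.141, -0.0, 0.703]
force: [-1.0, 5.1, 0.6]
grip_width: 0.0114
grip_force: 50.0
```

```bash
python3 st.py
```

```text
{'time_s': np.float64(6.5), 'ee_pos': array([ 0.4446, -0.0013,  0.2975]), 'eef_rot': array([-3.1408e+00, -2.0000e-04,  7.0280e-01]), 'force': array([-0.9837,  5.1143,  0.6298]), 'moment': array([ 0.9896,  0.3186, -0.0727]), 'grip_force': np.float64(50.0093), 'grip_width': np.float64(0.0114)} t6 1.574
```

Request:
{"op": "jog_arm", "data": {
  "rows": [
    {"gripper":0.0,"slide":[0,0,0],"spin":-0.08},
    {"gripper":0.0,"slide":[0,0,0],"spin":-0.16},
    {"gripper":0.0,"slide":[0,0,0],"spin":-0.24},
    {"gripper":0.0,"slide":[0,0,0],"spin":-0.32},
    {"gripper":0.0,"slide":[0,0,0],"spin":-0.4}
  ]
}}

```text
time_s: 7.0
ee_pos: [0.4445, -0.0012, 0.2975]
eef_rot: [-3.141, -0.0, 1.103]
force: [-1.4, 5.4, 0.0]
grip_width: 0.0114
grip_force: 50.0
```

```bash
python3 st.py
```

```text
{'time_s': np.float64(7.0), 'ee_pos': array([ 0.4445, -0.0012,  0.2975]), 'eef_rot': array([-3.1408e+00, -5.0000e-04,  1.1028e+00]), 'force': array([-1.3747,  5.419 ,  0.0062]), 'moment': array([ 1.0909,  0.3276, -0.0855]), 'grip_force': np.float64(50.0107), 'grip_width': np.float64(0.0114)} t6 1.568
```

Request:
{"op": "jog_arm", "data": {
  "rows": [
    {"gripper":0.0,"slide":[0,0,0],"spin":-0.08},
    {"gripper":0.0,"slide":[0,0,0],"spin":-0.16},
    {"gripper":0.0,"slide":[0,0,0],"spin":-0.24},
    {"gripper":0.0,"slide":[0,0,0],"spin":-0.32},
    {"gripper":0.0,"slide":[0,0,0],"spin":-0.4},
    {"gripper":0.0,"slide":[0,0,0],"spin":-0.48},
    {"gripper":0.0,"slide":[0,0,0],"spin":-0.53}
  ]
}}

```text
time_s: 7.7
ee_pos: [0.4445, -0.0012, 0.2975]
eef_rot: [-3.141, -0.001, 1.633]
force: [-2.6, 6.1, 1.1]
grip_width: 0.0118
grip_force: 50.0
```

```bash
python3 st.py
```

```text
{'time_s': np.float64(7.7), 'ee_pos': array([ 0.4445, -0.0012,  0.2975]), 'eef_rot': array([-3.1410e+00, -9.0000e-04,  1.6327e+00]), 'force': array([-2.6181,  6.0909,  1.0624]), 'moment': array([ 1.092 ,  0.373 , -0.0971]), 'grip_force': np.float64(50.0106), 'grip_width': np.float64(0.0118)} t6 0.438
```

Request:
{"op": "jog_arm", "data": {
  "rows": [
    {"gripper":0.0,"slide":[0,0,0],"spin":0},
    {"gripper":0.0,"slide":[0,0,0],"spin":0},
    {"gripper":0.0,"slide":[0,0,0],"spin":0}
  ]
}}

```text
time_s: 8.0
ee_pos: [0.4445, -0.0012, 0.2975]
eef_rot: [-3.141, -0.001, 1.63]
force: [-1.1, 6.2, 1.0]
grip_width: 0.0114
grip_force: 50.0
```

```bash
python3 st.py
```

```text
{'time_s': np.float64(8.0), 'ee_pos': array([ 0.4445, -0.0012,  0.2975]), 'eef_rot': array([-3.1410e+00, -8.0000e-04,  1.6298e+00]), 'force': array([-1.1214,  6.2223,  0.9682]), 'moment': array([1.1353, 0.3627, 0.1456]), 'grip_force': np.float64(49.9951), 'grip_width': np.float64(0.0114)} t6 0.091
```

Request:
{"op": "jog_arm", "data": {
  "rows": [
    {"gripper":0.06,"slide":[0,0,0],"spin":0},
    {"gripper":0.06,"slide":[0,0,0],"spin":0},
    {"gripper":0.06,"slide":[0,0,0],"spin":0},
    {"gripper":0.06,"slide":[0,0,0],"spin":0},
    {"gripper":0.06,"slide":[0,0,0],"spin":0},
    {"gripper":0.06,"slide":[0,0,-0.04],"spin":0},
    {"gripper":0.06,"slide":[0,0,-0.08],"spin":0},
    {"gripper":0.06,"slide":[0,0,-0.08],"spin":0}
  ]
}}

```text
time_s: 8.8
ee_pos: [0.4451, -0.0015, 0.3822]
eef_rot: [3.134, 0.001, 1.63]
force: [0.8, -0.2, -0.9]
grip_width: 0.0603
grip_force: 0.0
```

Request:
{"op": "jog_arm", "data": {
  "rows": [
    {"gripper":0.094,"slide":[-0.01,0.162,0],"spin":1.2},
    {"gripper":0.094,"slide":[-0.01,0.162,0],"spin":1.2},
    {"gripper":0.094,"slide":[-0.01,0.162,0],"spin":1.2},
    {"gripper":0.094,"slide":[-0.01,0.162,0],"spin":1.2},
    {"gripper":0.094,"slide":[-0.01,0.162,0],"spin":1.2},
    {"gripper":0.094,"slide":[-0.01,0.162,0],"spin":1.2},
    {"gripper":0.094,"slide":[-0.01,0.162,0],"spin":1.2},
    {"gripper":0.094,"slide":[-0.01,0.162,0],"spin":1.2}
  ]
}}

```text
time_s: 9.6
ee_pos: [0.607, -0.0019, 0.3766]
eef_rot: [-3.141, 0.001, 0.424]
force: [0.1, -0.1, 0.6]
grip_width: 0.0938
grip_force: 0.0
```

Request:
{"op": "jog_arm", "data": {
  "rows": [
    {"gripper":0.094,"slide":[0,0,0],"spin":0.73},
    {"gripper":0.094,"slide":[0,0,0],"spin":0.73},
    {"gripper":0.094,"slide":[0,0,0],"spin":0.73},
    {"gripper":0.094,"slide":[0,0,0],"spin":0.73},
    {"gripper":0.094,"slide":[0,0,0],"spin":0.73},
    {"gripper":0.094,"slide":[0,0,0],"spin":0.73},
    {"gripper":0.094,"slide":[0,0,0],"spin":0.73}
  ]
}}

```text
time_s: 10.3
ee_pos: [0.607, -0.0019, 0.3771]
eef_rot: [3.141, 0.001, -0.296]
force: [-0.1, -0.5, -0.1]
grip_width: 0.0942
grip_force: 0.0
```

```bash
python3 knob.py w2.png; python3 - <<'E'
import cv2
cv2.imwrite('pics/w2b.png',cv2.resize(cv2.imread('pics/w2.png'),(800,600)))
E
```

```text
{'time_s': np.float64(10.3), 'qpos': array([-0.0635,  0.4488,  1.3827, -0.    ,  1.3107,  1.8036]), 'ee_pos': array([ 0.607 , -0.0019,  0.3771]), 'eef_rot': array([ 3.1414e+00,  6.0000e-04, -2.9630e-01]), 'force': array([-0.0578, -0.5193, -0.0525]), 'moment': array([ 0.0347,  0.1102, -0.0044])}
knob 784 ((4504.14453125, -22.0667724609375), (489.069580078125, 274.3153991699219), 73.06804656982422) [0.104877   0.11896142 0.12219263]
ring [ 0.60769701 -0.0024123 ] 0.08521227922291608 -0.300372798314217
```

View pics/w2b.png

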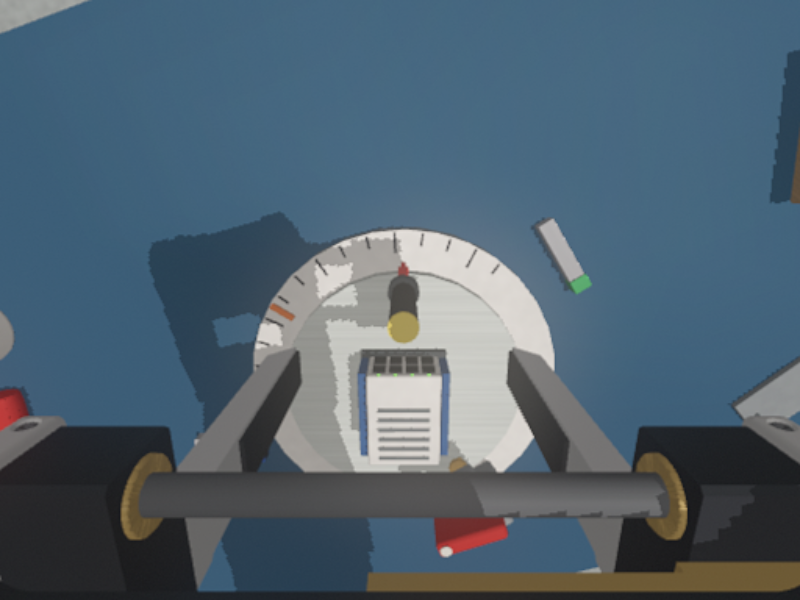

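The pointer shows at (403,268), directly outwards from the handle (top at 403,327), and the mark is at (282,312). I'll measure both angles in this view.

```bash
cat > ang.py <<'E'
from h import *
def ang(p,X,M,K,c=np.array([.5263,.0228])):
    hsv=cv2.cvtColor(p,cv2.COLOR_RGB2HSV); H,S,V=[hsv[...,i].astype(int) for i in range(3)]; Z=X[...,2]
    R=np.hypot(X[...,0]-c[0],X[...,1]-c[1])
    org=(H>5)&(H<16)&(S>100)&(Z<.04)&(R>.1)&(R<.135); Q=pts(org,.024,M,K)[:,:2]-c
    print('mark',len(Q),'r',np.hypot(*Q.mean(0)),'ang',np.arctan2(*Q.mean(0)[::-1]))
    red=((H<5)|(H>173))&(S>110)&(V>50)&(R<.125)&(R>.06)&(Z<.06); Q=pts(red,.034,M,K)[:,:2]-c
    if len(Q): r=np.hypot(*Q.T); print('ptr',len(Q),'r',r.min(),r.max(),'ang',np.arctan2(*Q.mean(0)[::-1]),Z[red].mean())
    m=(H>18)&(H<34)&(S>110)&(Z>.115)&(Z<.14)&(R<.11)&(R>.06); Q=pts(m,.125,M,K)[:,:2]-c
    if len(Q): print('ring',len(Q),'r',np.hypot(*Q.mean(0)),'ang',np.arctan2(*Q.mean(0)[::-1]))
    # base outer circle in this view
    P=pts((Z>.012)&(Z<.03)&(R<.16),.02,M,K)[:,:2]; cc=c
    for _ in range(4):
        a=np.arctan2(*(P-cc).T[::-1]); r=np.hypot(*(P-cc).T); b=np.round(a/.05).astype(int)
        E=np.array([P[b==k][r[b==k].argmax()] for k in np.unique(b) if r[b==k].max()>.12])
        f=least_squares(lambda q:np.hypot(E[:,0]-q[0],E[:,1]-q[1])-.1292,cc,loss='soft_l1',f_scale=.001); cc=f.x
    print('centre',cc,np.abs(f.fun).mean(),len(E))
if __name__=='__main__':
    for f in ['w0.npz','w.npz']:
        z=np.load(f); ang(z['p'],z['X'],z['M'],z['K'])
E
python3 ang.py
```

```text
mark 71 r 0.1171250192077203 ang 0.7064554821109753
ring 287 r 0.08421015851655203 ang -0.29970810341344967
centre [0.52623601 0.02278451] 0.0004105773631718805 118
mark 57 r 0.11676164805485241 ang 0.7048964060010692
ptr 28 r 0.09670682509307267 0.10399459160494566 ang -0.29928684586334015 0.034911767386535494
ring 289 r 0.08521227922291601 ang -0.3003727983142174
centre [0.52647659 0.02153135] 0.0009956883150273271 82
```

Request:
{"op": "jog_arm", "data": {
  "rows": [
    {"gripper":0.05,"slide":[0,0,0.04],"spin":0},
    {"gripper":0.05,"slide":[0,0,0.075],"spin":0},
    {"gripper":0.05,"slide":[0,0,0.09],"spin":0},
    {"gripper":0.05,"slide":[0,0,0.09],"spin":0},
    {"gripper":0.01,"slide":[0,0,0.09],"spin":0},
    {"gripper":0.01,"slide":[0,0,0.09],"spin":0},
    {"gripper":0.01,"slide":[0,0,0.09],"spin":0},
    {"gripper":0.01,"slide":[0,0,0.09],"spin":0}
  ],
  "squeeze": 20
}}

```text
time_s: 11.15
ee_pos: [0.607, -0.0019, 0.2886]
eef_rot: [-3.141, -0.001, -0.3]
force: [-0.4, 0.9, -0.3]
grip_width: 0.0334
grip_force: 0.0
```

Request:
{"op": "jog_arm", "data": {
  "rows": [
    {"gripper":0.01,"slide":[0,0,0],"spin":0},
    {"gripper":0.01,"slide":[0,0,0],"spin":0},
    {"gripper":0.01,"slide":[0,0,0],"spin":0},
    {"gripper":0.01,"slide":[0,0,0],"spin":0}
  ],
  "squeeze": 20
}}

```text
time_s: 11.55
ee_pos: [0.607, -0.0019, 0.2878]
eef_rot: [-3.142, -0.0, -0.3]
force: [-1.5, -0.0, 2.3]
grip_width: 0.0174
grip_force: 20.0
```

```bash
python3 st.py; python3 - <<'E'
import numpy as np
# arc in tool axes at yaw -0.2963 (tool x=(c,s), tool y=(s,-c)); centre C
C=np.array([.5263,.0228]); y0=-.300; e=lambda a:C+.085*np.array([np.cos(a),np.sin(a)])
for k in range(1,15):
    a=-.30+1.005*k/14; d=e(a)-e(-.30); print(k,np.round([d@[np.cos(y0),np.sin(y0)], d@[np.sin(y0),-np.cos(y0)],-(a+.3)],4))
E
```

```text
{'time_s': np.float64(11.55), 'ee_pos': array([ 0.607 , -0.0019,  0.2878]), 'eef_rot': array([-3.1415e+00, -2.0000e-04, -3.0010e-01]), 'force': array([-1.5111, -0.014 ,  2.3174]), 'moment': array([0.0542, 0.2198, 0.0005]), 'grip_force': np.float64(20.0004), 'grip_width': np.float64(0.0174)} t6 -0.012
1 [-0.0002 -0.0061 -0.0718]
2 [-0.0009 -0.0122 -0.1436]
3 [-0.002  -0.0182 -0.2154]
4 [-0.0035 -0.0241 -0.2871]
5 [-0.0054 -0.0299 -0.3589]
6 [-0.0078 -0.0355 -0.4307]
7 [-0.0105 -0.0409 -0.5025]
8 [-0.0136 -0.0462 -0.5743]
9 [-0.0171 -0.0512 -0.6461]
10 [-0.021  -0.0559 -0.7179]
11 [-0.0252 -0.0604 -0.7896]
12 [-0.0296 -0.0645 -0.8614]
13 [-0.0344 -0.0683 -0.9332]
14 [-0.0394 -0.0718 -1.005 ]
```

Request:
{"op": "jog_arm", "data": {
  "rows": [
    {"gripper":0.01,"slide":[-0.0002,-0.0061,0],"spin":-0.072},
    {"gripper":0.01,"slide":[-0.0009,-0.0122,0],"spin":-0.144},
    {"gripper":0.01,"slide":[-0.002,-0.0182,0],"spin":-0.215},
    {"gripper":0.01,"slide":[-0.0035,-0.0241,0],"spin":-0.287},
    {"gripper":0.01,"slide":[-0.0035,-0.0241,0],"spin":-0.287}
  ]
}}

```text
time_s: 12.05
ee_pos: [0.6107, 0.0227, 0.2878]
eef_rot: [-3.141, -0.0, -0.011]
force: [-1.4, 0.5, 4.2]
grip_width: 0.0176
grip_force: 20.0
```

```bash
python3 st.py
```

```text
{'time_s': np.float64(12.05), 'ee_pos': array([0.6107, 0.0227, 0.2878]), 'eef_rot': array([-3.1414, -0.    , -0.0115]), 'force': array([-1.3926,  0.4914,  4.1838]), 'moment': array([0.2423, 0.3837, 0.1312]), 'grip_force': np.float64(19.9998), 'grip_width': np.float64(0.0176)} t6 -1.119
```

Low force, so the head is free. I'll continue the arc: 0.287 rad done, 0.718 to go.

Request:
{"op": "jog_arm", "data": {
  "rows": [
    {"gripper":0.01,"slide":[-0.0002,-0.0061,0],"spin":-0.072},
    {"gripper":0.01,"slide":[-0.0009,-0.0122,0],"spin":-0.144},
    {"gripper":0.01,"slide":[-0.002,-0.0182,0],"spin":-0.215},
    {"gripper":0.01,"slide":[-0.0035,-0.0241,0],"spin":-0.287},
    {"gripper":0.01,"slide":[-0.0054,-0.0299,0],"spin":-0.359},
    {"gripper":0.01,"slide":[-0.0054,-0.0299,0],"spin":-0.359}
  ]
}}

```text
time_s: 12.65
ee_pos: [0.6055, 0.0523, 0.2878]
eef_rot: [-3.141, 0.0, 0.345]
force: [-2.9, 0.2, 4.0]
grip_width: 0.0176
grip_force: 20.0
```

Request:
{"op": "jog_arm", "data": {
  "rows": [
    {"gripper":0.01,"slide":[-0.0002,-0.0061,0],"spin":-0.072},
    {"gripper":0.01,"slide":[-0.0009,-0.0122,0],"spin":-0.144},
    {"gripper":0.01,"slide":[-0.002,-0.0182,0],"spin":-0.215},
    {"gripper":0.01,"slide":[-0.0035,-0.0241,0],"spin":-0.287},
    {"gripper":0.01,"slide":[-0.0054,-0.0299,0],"spin":-0.359},
    {"gripper":0.01,"slide":[-0.0054,-0.0299,0],"spin":-0.359},
    {"gripper":0.01,"slide":[-0.0054,-0.0299,0],"spin":-0.359}
  ]
}}

```text
time_s: 13.35
ee_pos: [0.5905, 0.0781, 0.2878]
eef_rot: [-3.141, 0.0, 0.701]
force: [-4.5, -2.0, 6.0]
grip_width: 0.0175
grip_force: 20.0
```

```bash
python3 st.py; python3 - <<'E'
from h import *; from ang import ang
p,d,X,M,K=wrist('w3.png'); np.savez('w3.npz',p=p,X=X,M=M,K=K); ang(p,X,M,K)
cv2.imwrite('pics/w3b.png',cv2.resize(p[30:300,150:400,::-1],(740,800*600//600))[:600] if 0 else cv2.resize(p[60:300,110:430,::-1],(800,600)))
E
```

```text
{'time_s': np.float64(13.35), 'ee_pos': array([0.5905, 0.0781, 0.2878]), 'eef_rot': array([-3.1414e+00,  4.0000e-04,  7.0080e-01]), 'force': array([-4.5323, -1.9729,  5.975 ]), 'moment': array([-0.2729,  0.9173,  0.0063]), 'grip_force': np.float64(20.0007), 'grip_width': np.float64(0.0175)} t6 -0.089
mark 112 r 0.11704900253488343 ang 0.706066585926395
ptr 61 r 0.0967162382796293 0.10497795703124957 ang 0.7094598576182631 0.0346033176265989
ring 742 r 0.0850007994432368 ang 0.7063143158895987
centre [0.52684375 0.0228632 ] 0.001933823467470947 71
```

View pics/w3b.png

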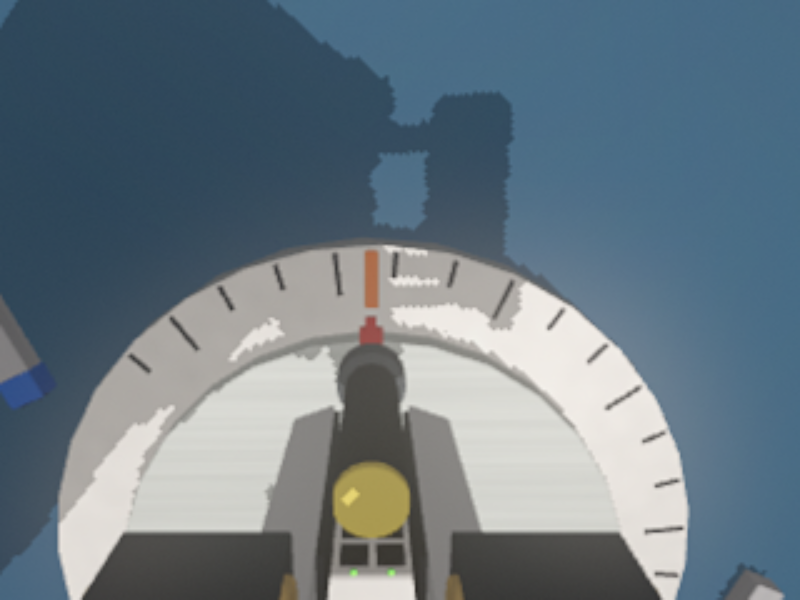

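The pointer at (371,325) lines up with the mark at (372,280). I'll release the handle, lift off, check the angle and return to the knob.

Request:
{"op": "jog_arm", "data": {
  "rows": [
    {"gripper":0.05,"slide":[0,0,0],"spin":0},
    {"gripper":0.05,"slide":[0,0,0],"spin":0},
    {"gripper":0.05,"slide":[0,0,0],"spin":0},
    {"gripper":0.05,"slide":[0,0,0],"spin":0},
    {"gripper":0.05,"slide":[0,0,0],"spin":0},
    {"gripper":0.05,"slide":[0,0,-0.045],"spin":0},
    {"gripper":0.05,"slide":[0,0,-0.09],"spin":0},
    {"gripper":0.06,"slide":[0,0,-0.09],"spin":0}
  ]
}}

```text
time_s: 14.2
ee_pos: [0.5908, 0.0785, 0.384]
eef_rot: [3.136, -0.008, 0.705]
force: [-0.3, 0.3, -0.1]
grip_width: 0.0547
grip_force: 0.0
```

```bash
python3 st.py; python3 - <<'E'
from h import *; from ang import ang
p,d,X,M,K=wrist('w4.png'); ang(p,X,M,K)
E
```

```text
{'time_s': np.float64(14.2), 'ee_pos': array([0.5908, 0.0785, 0.384 ]), 'eef_rot': array([ 3.1359, -0.0079,  0.7046]), 'force': array([-0.3156,  0.3408, -0.0768]), 'moment': array([-0.0979,  0.1089,  0.0497]), 'grip_force': np.float64(0.0), 'grip_width': np.float64(0.0547)} t6 -0.006
mark 58 r 0.11714285346798187 ang 0.7057228969535582
ptr 28 r 0.0973433413467025 0.10480982046358474 ang 0.7051541435630145 0.03486011268466383
ring 274 r 0.08484247297386797 ang 0.7064715823857525
centre [0.52682676 0.02274014] 0.00202492652202375 81
```

Request:
{"op": "jog_arm", "data": {
  "rows": [
    {"gripper":0.09,"slide":[-0.1625,-0.0345,0],"spin":-0.925},
    {"gripper":0.09,"slide":[-0.1625,-0.0345,0],"spin":-0.925},
    {"gripper":0.09,"slide":[-0.1625,-0.0345,0],"spin":-0.925},
    {"gripper":0.09,"slide":[-0.1625,-0.0345,0],"spin":-0.925},
    {"gripper":0.09,"slide":[-0.1625,-0.0345,0],"spin":-0.925},
    {"gripper":0.09,"slide":[-0.1625,-0.0345,0],"spin":-0.925},
    {"gripper":0.09,"slide":[-0.1625,-0.0345,0],"spin":-0.925},
    {"gripper":0.09,"slide":[-0.1625,-0.0345,0],"spin":-0.925}
  ]
}}

```text
time_s: 15.05
ee_pos: [0.4443, -0.0005, 0.377]
eef_rot: [-3.141, -0.0, 1.627]
force: [-0.0, 0.8, 0.2]
grip_width: 0.0901
grip_force: 0.0
```

Request:
{"op": "jog_arm", "data": {
  "rows": [
    {"gripper":0.09,"slide":[0,0,0],"spin":0},
    {"gripper":0.09,"slide":[0,0,0],"spin":0}
  ]
}}

```text
time_s: 15.25
ee_pos: [0.4444, -0.0005, 0.3774]
eef_rot: [-3.141, -0.0, 1.628]
force: [-0.3, -0.9, 0.4]
grip_width: 0.0899
grip_force: 0.0
```

```bash
python3 knob.py w5.png; python3 - <<'E'
from ang import *
z=np.load('w.npz'); ang(z['p'],z['X'],z['M'],z['K'])
E
```

```text
{'time_s': np.float64(15.25), 'qpos': array([-0.0836,  0.0898,  1.8384,  0.    ,  1.2139, -0.1405]), 'ee_pos': array([ 0.4444, -0.0005,  0.3774]), 'eef_rot': array([-3.1411e+00, -1.0000e-04,  1.6277e+00]), 'force': array([-0.2659, -0.9189,  0.414 ]), 'moment': array([-0.0666,  0.0215, -0.0015])}
knob 499 ((4442.07080078125, -4.663604736328125), (108.06829071044922, 468.5616455078125), 3.6413533687591553) [0.11975503 0.12141639 0.12260293]
ring [0.5898117  0.07787533] 0.08406561366299974 0.7143770907947937
mark 76 r 0.11757703664441761 ang 0.7089968007124198
ptr 17 r 0.10029156178786534 0.10529017404626141 ang 0.7124600480055874 0.0356457997968563
ring 429 r 0.08406561366299978 ang 0.7143770907947941
centre [0.52622588 0.02304846] 0.001173542368561848 110
```

The knob centre reads (0.4442, -0.0005) with the bar at 1.634 rad, so the tool is aligned. I'll descend and grip.

Request:
{"op": "jog_arm", "data": {
  "rows": [
    {"gripper":0.05,"slide":[0,0,0.03],"spin":0},
    {"gripper":0.05,"slide":[0,0,0.055],"spin":0},
    {"gripper":0.05,"slide":[0,0,0.07],"spin":0},
    {"gripper":0.05,"slide":[0,0,0.08],"spin":0},
    {"gripper":0.05,"slide":[0,0,0.08],"spin":0},
    {"gripper":0.0,"slide":[0,0,0.08],"spin":0},
    {"gripper":0.0,"slide":[0,0,0.08],"spin":0},
    {"gripper":0.0,"slide":[0,0,0.08],"spin":0}
  ],
  "squeeze": 50
}}

```text
time_s: 16.1
ee_pos: [0.4445, -0.0006, 0.2983]
eef_rot: [3.14, 0.0, 1.63]
force: [-0.2, -0.3, 0.7]
grip_width: 0.0293
grip_force: 0.0
```

Request:
{"op": "jog_arm", "data": {
  "rows": [
    {"gripper":0.0,"slide":[0,0,0],"spin":0},
    {"gripper":0.0,"slide":[0,0,0],"spin":0},
    {"gripper":0.0,"slide":[0,0,0],"spin":0},
    {"gripper":0.0,"slide":[0,0,0],"spin":0},
    {"gripper":0.0,"slide":[0,0,0],"spin":0},
    {"gripper":0.0,"slide":[0,0,0],"spin":0}
  ]
}}

```text
time_s: 16.7
ee_pos: [0.4444, -0.0006, 0.2978]
eef_rot: [3.142, 0.0, 1.63]
force: [-3.1, -0.3, 4.9]
grip_width: 0.0119
grip_force: 50.0
```

```bash
cat > tq.py <<'E'
from h import *
L=[]
for i in range(4):
    o=telemetry.get_obs(); L.append(o['moment'][2])
    if i<3: cams.camera('side')
print(round(o['time_s'],2),'yaw %.4f'%o['eef_rot'][2],'mz',np.round(L,3),'F',np.round(o['force'],1),'grip',round(o['grip_force'],1),round(o['grip_width'],4))
E
python3 tq.py
```

```text
16.85 yaw 1.6298 mz [0.105 0.1   0.068 0.038] F [-3.1 -0.9  6.2] grip 50.0 0.0112
```

Request:
{"op": "jog_arm", "data": {
  "rows": [
    {"gripper":0.0,"slide":[0,0,0],"spin":0.05},
    {"gripper":0.0,"slide":[0,0,0],"spin":0.1}
  ]
}}

```text
time_s: 17.05
ee_pos: [0.4444, -0.0006, 0.2978]
eef_rot: [3.141, 0.0, 1.528]
force: [-2.4, 0.0, 6.1]
grip_width: 0.0119
grip_force: 50.0
```

```bash
python3 tq.py
```

```text
17.2 yaw 1.5292 mz [ 0.066  0.01  -0.119 -0.104] F [-1.8 -0.2  5.3] grip 50.0 0.0118
```

Request:
{"op": "jog_arm", "data": {
  "rows": [
    {"gripper":0.0,"slide":[0,0,0],"spin":0.05},
    {"gripper":0.0,"slide":[0,0,0],"spin":0.1}
  ]
}}

```text
time_s: 17.4
ee_pos: [0.4444, -0.0006, 0.2978]
eef_rot: [3.141, 0.0, 1.428]
force: [-2.2, 0.0, 4.6]
grip_width: 0.0117
grip_force: 50.0
```

```bash
python3 tq.py
```

```text
17.55 yaw 1.4303 mz [ 0.099  0.042 -0.068 -0.073] F [-1.5 -0.3  5. ] grip 50.0 0.0113
```

Request:
{"op": "jog_arm", "data": {
  "rows": [
    {"gripper":0.0,"slide":[0,0,0],"spin":0.05},
    {"gripper":0.0,"slide":[0,0,0],"spin":0.1}
  ]
}}

```text
time_s: 17.75
ee_pos: [0.4444, -0.0006, 0.2979]
eef_rot: [3.141, -0.0, 1.329]
force: [-1.9, -0.0, 5.6]
grip_width: 0.0114
grip_force: 50.0
```

```bash
python3 tq.py
```

```text
17.9 yaw 1.3308 mz [ 0.012 -0.044 -0.078 -0.094] F [-2.  -0.3  5.7] grip 50.0 0.0118
```

```bash
cat > r.py <<'E'
from h import *
o=telemetry.get_obs(); print(round(o['time_s'],2),'yaw %.4f'%o['eef_rot'][2],'mz %.3f'%o['moment'][2],'t6 %.3f'%o['tau'][5],'F',np.round(o['force'],1))
E
```

Request:
{"op": "jog_arm", "data": {
  "rows": [
    {"gripper":0.0,"slide":[0,0,0],"spin":0.03},
    {"gripper":0.0,"slide":[0,0,0],"spin":0.06}
  ]
}}

```text
time_s: 18.1
ee_pos: [0.4444, -0.0006, 0.2978]
eef_rot: [3.141, -0.0, 1.27]
force: [-0.8, -0.3, 5.8]
grip_width: 0.0118
grip_force: 50.0
```

```bash
python3 r.py
```

```text
18.1 yaw 1.2704 mz 0.084 t6 -0.580 F [-0.8 -0.3  5.8]
```

Request:
{"op": "jog_arm", "data": {
  "rows": [
    {"gripper":0.0,"slide":[0,0,0],"spin":0.03}
  ]
}}

```text
time_s: 18.2
ee_pos: [0.4444, -0.0006, 0.2978]
eef_rot: [3.141, -0.0, 1.24]
force: [-1.3, -0.4, 5.7]
grip_width: 0.0115
grip_force: 50.0
```

```bash
python3 r.py
```

```text
18.2 yaw 1.2404 mz 0.121 t6 -0.534 F [-1.3 -0.4  5.7]
```

Request:
{"op": "jog_arm", "data": {
  "rows": [
    {"gripper":0.0,"slide":[0,0,0],"spin":0.03}
  ]
}}

```text
time_s: 18.3
ee_pos: [0.4444, -0.0006, 0.2978]
eef_rot: [3.141, -0.0, 1.21]
force: [-0.9, -0.4, 3.3]
grip_width: 0.0118
grip_force: 50.0
```

```bash
python3 r.py
```

```text
18.3 yaw 1.2103 mz 0.105 t6 -0.532 F [-0.9 -0.4  3.3]
```

Request:
{"op": "jog_arm", "data": {
  "rows": [
    {"gripper":0.0,"slide":[0,0,0],"spin":0.03}
  ]
}}

```text
time_s: 18.4
ee_pos: [0.4445, -0.0006, 0.2978]
eef_rot: [3.141, -0.0, 1.18]
force: [-0.4, -0.9, 3.8]
grip_width: 0.0118
grip_force: 50.0
```

```bash
python3 r.py
```

```text
18.4 yaw 1.1804 mz 0.050 t6 -0.532 F [-0.4 -0.9  3.8]
```

Request:
{"op": "jog_arm", "data": {
  "rows": [
    {"gripper":0.0,"slide":[0,0,0],"spin":0.03}
  ]
}}

```text
time_s: 18.5
ee_pos: [0.4445, -0.0006, 0.2978]
eef_rot: [3.141, -0.0, 1.15]
force: [-1.6, -0.7, 5.1]
grip_width: 0.0116
grip_force: 50.0
```

```bash
python3 r.py
```

```text
18.5 yaw 1.1504 mz 0.089 t6 -0.532 F [-1.6 -0.7  5.1]
```

Request:
{"op": "jog_arm", "data": {
  "rows": [
    {"gripper":0.0,"slide":[0,0,0],"spin":0.03}
  ]
}}

```text
time_s: 18.6
ee_pos: [0.4445, -0.0006, 0.2978]
eef_rot: [3.141, -0.0, 1.12]
force: [-1.2, 0.2, 4.8]
grip_width: 0.0118
grip_force: 50.0
```

```bash
python3 r.py
```

```text
18.6 yaw 1.1204 mz 0.053 t6 -0.531 F [-1.2  0.2  4.8]
```

Request:
{"op": "jog_arm", "data": {
  "rows": [
    {"gripper":0.0,"slide":[0,0,0],"spin":0.03}
  ]
}}

```text
time_s: 18.7
ee_pos: [0.4445, -0.0006, 0.2978]
eef_rot: [3.141, -0.0, 1.09]
force: [-1.9, -1.1, 4.3]
grip_width: 0.0114
grip_force: 50.0
```

```bash
python3 r.py
```

```text
18.7 yaw 1.0903 mz 0.075 t6 -0.531 F [-1.9 -1.1  4.3]
```

Request:
{"op": "jog_arm", "data": {
  "rows": [
    {"gripper":0.0,"slide":[0,0,0],"spin":0.03}
  ]
}}

```text
time_s: 18.8
ee_pos: [0.4445, -0.0006, 0.2978]
eef_rot: [3.141, -0.0, 1.06]
force: [-0.1, -0.9, 4.0]
grip_width: 0.0119
grip_force: 50.0
```

```bash
python3 r.py
```

```text
18.8 yaw 1.0603 mz 0.102 t6 -0.531 F [-0.1 -0.9  4. ]
```

Joint-6 torque at constant speed is a very clean signal (-0.531 free). I'll keep the same speed and watch for it to rise.

Request:
{"op": "jog_arm", "data": {
  "rows": [
    {"gripper":0.0,"slide":[0,0,0],"spin":0.03},
    {"gripper":0.0,"slide":[0,0,0],"spin":0.06}
  ]
}}

```text
time_s: 19.0
ee_pos: [0.4445, -0.0006, 0.2978]
eef_rot: [3.141, -0.0, 1.0]
force: [-0.5, -0.6, 4.6]
grip_width: 0.0113
grip_force: 50.0
```

```bash
python3 r.py
```

```text
19.0 yaw 1.0003 mz 0.144 t6 -0.531 F [-0.5 -0.6  4.6]
```

Request:
{"op": "jog_arm", "data": {
  "rows": [
    {"gripper":0.0,"slide":[0,0,0],"spin":0.03},
    {"gripper":0.0,"slide":[0,0,0],"spin":0.06}
  ]
}}

```text
time_s: 19.2
ee_pos: [0.4445, -0.0006, 0.2978]
eef_rot: [3.141, -0.0, 0.94]
force: [-0.2, -1.5, 4.5]
grip_width: 0.0116
grip_force: 50.0
```

```bash
python3 r.py
```

```text
19.2 yaw 0.9404 mz 0.107 t6 -0.529 F [-0.2 -1.5  4.5]
```

Request:
{"op": "jog_arm", "data": {
  "rows": [
    {"gripper":0.0,"slide":[0,0,0],"spin":0.03},
    {"gripper":0.0,"slide":[0,0,0],"spin":0.06}
  ]
}}

```text
time_s: 19.4
ee_pos: [0.4445, -0.0006, 0.2979]
eef_rot: [3.141, -0.0, 0.88]
force: [-0.9, -1.3, 4.0]
grip_width: 0.0115
grip_force: 50.0
```

```bash
python3 r.py
```

```text
19.4 yaw 0.8804 mz 0.097 t6 -0.519 F [-0.9 -1.3  4. ]
```

Request:
{"op": "jog_arm", "data": {
  "rows": [
    {"gripper":0.0,"slide":[0,0,0],"spin":0.03},
    {"gripper":0.0,"slide":[0,0,0],"spin":0.06}
  ]
}}

```text
time_s: 19.6
ee_pos: [0.4445, -0.0007, 0.2978]
eef_rot: [3.141, -0.0, 0.82]
force: [0.6, -1.9, 4.7]
grip_width: 0.0114
grip_force: 50.0
```

```bash
python3 r.py
```

```text
19.6 yaw 0.8197 mz 0.106 t6 -0.509 F [ 0.6 -1.9  4.7]
```

Request:
{"op": "jog_arm", "data": {
  "rows": [
    {"gripper":0.0,"slide":[0,0,0],"spin":0.03},
    {"gripper":0.0,"slide":[0,0,0],"spin":0.06}
  ]
}}

```text
time_s: 19.8
ee_pos: [0.4445, -0.0007, 0.2979]
eef_rot: [3.141, -0.0, 0.759]
force: [1.0, -2.5, 3.8]
grip_width: 0.0115
grip_force: 50.0
```

```bash
python3 r.py
```

```text
19.8 yaw 0.7589 mz 0.141 t6 -0.493 F [ 1.  -2.5  3.8]
```

Request:
{"op": "jog_arm", "data": {
  "rows": [
    {"gripper":0.0,"slide":[0,0,0],"spin":0.03},
    {"gripper":0.0,"slide":[0,0,0],"spin":0.06}
  ]
}}

```text
time_s: 20.0
ee_pos: [0.4445, -0.0007, 0.2979]
eef_rot: [3.141, -0.001, 0.699]
force: [0.3, -3.3, 4.5]
grip_width: 0.0117
grip_force: 50.0
```

```bash
python3 r.py
```

```text
20.0 yaw 0.6985 mz 0.136 t6 -0.474 F [ 0.3 -3.3  4.5]
```

Request:
{"op": "jog_arm", "data": {
  "rows": [
    {"gripper":0.0,"slide":[0,0,0],"spin":0.03},
    {"gripper":0.0,"slide":[0,0,0],"spin":0.06}
  ]
}}

```text
time_s: 20.2
ee_pos: [0.4446, -0.0007, 0.2979]
eef_rot: [3.141, -0.001, 0.639]
force: [1.1, -3.5, 5.0]
grip_width: 0.0117
grip_force: 50.0
```

```bash
python3 r.py
```

```text
20.2 yaw 0.6386 mz 0.173 t6 -0.457 F [ 1.1 -3.5  5. ]
```

Request:
{"op": "jog_arm", "data": {
  "rows": [
    {"gripper":0.0,"slide":[0,0,0],"spin":0.03},
    {"gripper":0.0,"slide":[0,0,0],"spin":0.06}
  ]
}}

```text
time_s: 20.4
ee_pos: [0.4446, -0.0007, 0.2979]
eef_rot: [3.141, -0.001, 0.579]
force: [0.6, -3.1, 5.3]
grip_width: 0.0118
grip_force: 50.0
```

```bash
python3 r.py
```

```text
20.4 yaw 0.5786 mz 0.183 t6 -0.441 F [ 0.6 -3.1  5.3]
```

Joint torque, corrected for speed, rises from about yaw 0.93, so that is the bite. 45° further puts the knob at about 0.145. I'll continue, then check the bar angle in the grip.

Request:
{"op": "jog_arm", "data": {
  "rows": [
    {"gripper":0.0,"slide":[0,0,0],"spin":0.03},
    {"gripper":0.0,"slide":[0,0,0],"spin":0.06},
    {"gripper":0.0,"slide":[0,0,0],"spin":0.09},
    {"gripper":0.0,"slide":[0,0,0],"spin":0.12}
  ]
}}

```text
time_s: 20.8
ee_pos: [0.4446, -0.0007, 0.2979]
eef_rot: [3.141, -0.001, 0.459]
force: [0.0, -3.2, 5.4]
grip_width: 0.012
grip_force: 50.0
```

```bash
python3 r.py
```

```text
20.8 yaw 0.4585 mz 0.207 t6 -0.411 F [ 0.  -3.2  5.4]
```

Request:
{"op": "jog_arm", "data": {
  "rows": [
    {"gripper":0.0,"slide":[0,0,0],"spin":0.03},
    {"gripper":0.0,"slide":[0,0,0],"spin":0.06},
    {"gripper":0.0,"slide":[0,0,0],"spin":0.09},
    {"gripper":0.0,"slide":[0,0,0],"spin":0.12}
  ]
}}

```text
time_s: 21.2
ee_pos: [0.4446, -0.0007, 0.298]
eef_rot: [3.141, -0.001, 0.339]
force: [0.2, -3.4, 5.5]
grip_width: 0.0114
grip_force: 50.0
```

```bash
python3 r.py; cat > kb.py <<'E'
from h import *
import sys
o=telemetry.get_obs(); p,d,X,M,K=wrist(sys.argv[1]); hsv=cv2.cvtColor(p,cv2.COLOR_RGB2HSV); H,S,V=[hsv[...,i].astype(int) for i in range(3)]; Z=X[...,2]
kn=((H<8)|(H>172))&(S>120)&(V>50)&(np.hypot(X[...,0]-.4443,X[...,1]+.0005)<.035)&(Z>.116)
Q=pts(kn,.122,M,K)[:,:2]; r=cv2.minAreaRect((Q*1e4).astype(np.float32))
ev,e=np.linalg.eigh(np.cov((Q-Q.mean(0)).T)); e=e[:,1]; print('n',kn.sum(),'yaw',o['eef_rot'][2],'rect',r,'pca',np.arctan(e[1]/e[0]))
cv2.imwrite('pics/z_'+sys.argv[1],cv2.resize(p[150:350,150:370,::-1],(660,600)))
E
python3 kb.py w6.png
```

```text
21.2 yaw 0.3386 mz 0.255 t6 -0.382 F [ 0.2 -3.4  5.5]
n 1107 yaw 0.33864680369018507 rect ((4465.3251953125, -8.983657836914062), (496.7556457519531, 110.68678283691406), 19.95672035217285) pca 0.3550883956471186
```

View pics/z_w6.png

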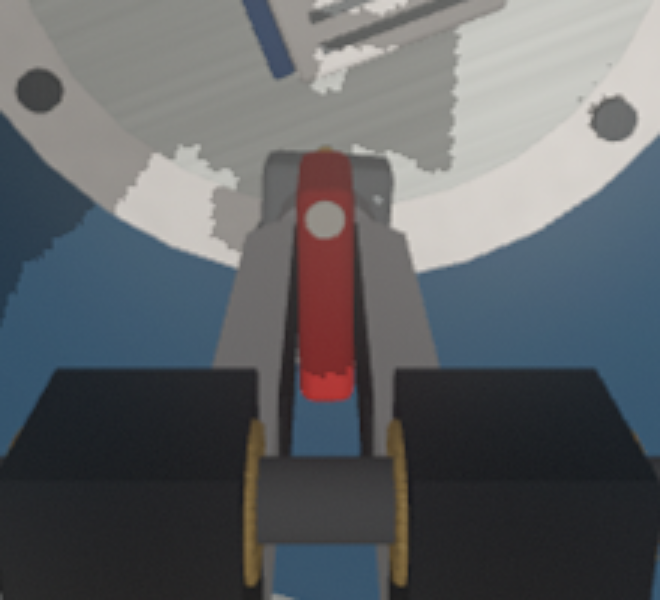

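The bar, with its dot at (325,220), sits square in the grip and lags the tool by only about 0.01 rad. A speed-corrected linear fit puts the bite at yaw 0.92. I'll go another 0.21 rad to about 0.13.

Request:
{"op": "jog_arm", "data": {
  "rows": [
    {"gripper":0.0,"slide":[0,0,0],"spin":0.03},
    {"gripper":0.0,"slide":[0,0,0],"spin":0.06},
    {"gripper":0.0,"slide":[0,0,0],"spin":0.09},
    {"gripper":0.0,"slide":[0,0,0],"spin":0.12},
    {"gripper":0.0,"slide":[0,0,0],"spin":0.15},
    {"gripper":0.0,"slide":[0,0,0],"spin":0.18},
    {"gripper":0.0,"slide":[0,0,0],"spin":0.21}
  ]
}}

```text
time_s: 21.95
ee_pos: [0.4446, -0.0008, 0.298]
eef_rot: [3.141, -0.001, 0.129]
force: [1.0, -5.3, 6.3]
grip_width: 0.0116
grip_force: 50.0
```

```bash
python3 r.py; python3 kb.py w7.png; python3 tq.py
```

```text
21.95 yaw 0.1287 mz 0.206 t6 -0.338 F [ 1.  -5.3  6.3]
n 1106 yaw 0.12867639278991283 rect ((4465.828125, -13.874740600585938), (496.7195129394531, 110.72416687011719), 7.926016330718994) pca 0.14249116700324452
22.15 yaw 0.1297 mz [0.291 0.164 0.097 0.16 ] F [ 1.  -5.4  5.9] grip 50.0 0.0118
```

Request:
{"op": "jog_arm", "data": {
  "rows": [
    {"gripper":0.06,"slide":[0,0,0],"spin":0},
    {"gripper":0.06,"slide":[0,0,0],"spin":0},
    {"gripper":0.06,"slide":[0,0,0],"spin":0},
    {"gripper":0.06,"slide":[0,0,0],"spin":0},
    {"gripper":0.06,"slide":[0,0,0],"spin":0},
    {"gripper":0.06,"slide":[0,0,-0.04],"spin":0},
    {"gripper":0.06,"slide":[0,0,-0.08],"spin":0},
    {"gripper":0.06,"slide":[0,0,-0.08],"spin":0}
  ]
}}

```text
time_s: 22.95
ee_pos: [0.4448, -0.0006, 0.3821]
eef_rot: [3.14, -0.007, 0.13]
force: [0.3, 0.4, 0.5]
grip_width: 0.0604
grip_force: 0.0
```

Request:
{"op": "jog_arm", "data": {
  "rows": [
    {"gripper":0.06,"slide":[0,0,0],"spin":0},
    {"gripper":0.06,"slide":[0,0,0],"spin":0},
    {"gripper":0.06,"slide":[0,0,0],"spin":0}
  ]
}}

```text
time_s: 23.25
ee_pos: [0.4443, -0.0006, 0.3765]
eef_rot: [-3.141, 0.002, 0.13]
force: [-0.2, -0.3, -0.1]
grip_width: 0.0602
grip_force: 0.0
```

```bash
python3 kb.py w8.png; python3 - <<'E'
from h import *; from ang import ang
p,d,X,M,K=wrist('w8.png'); ang(p,X,M,K)
E
python3 st.py
```

```text
n 499 yaw 0.12981151053290585 rect ((4450.57958984375, -16.0638427734375), (478.1215515136719, 104.53990936279297), 9.438922882080078) pca 0.16593454578034864
mark 0 r nan ang nan
ring 530 r 0.08344186992182143 ang 0.7089556036897402
centre [0.52612903 0.02207889] 0.001387445873718449 105
{'time_s': np.float64(23.35), 'ee_pos': array([ 0.4444, -0.0006,  0.3768]), 'eef_rot': array([-3.1413e+00,  1.5000e-03,  1.2980e-01]), 'force': array([ 0.3345, -1.1225,  0.7166]), 'moment': array([ 0.0366,  0.1273, -0.0141]), 'grip_force': np.float64(0.0), 'grip_width': np.float64(0.0601)} t6 0.0ang.py:6: RuntimeWarning: Mean of empty slice.
  print('mark',len(Q),'r',np.hypot(*Q.mean(0)),'ang',np.arctan2(*Q.mean(0)[::-1]))
  ret = um.true_divide(
```

View pics/w8.png

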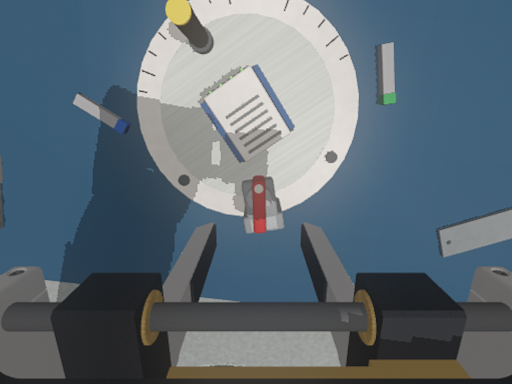

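The knob reads about 0.16 and has stayed put, roughly 44° past the bite. One last check of the pointer from the same viewpoint as before, clear of everything.

Request:
{"op": "jog_arm", "data": {
  "rows": [
    {"gripper":0.06,"slide":[0.155,-0.06,-0.006],"spin":-0.575},
    {"gripper":0.06,"slide":[0.155,-0.06,-0.006],"spin":-0.575},
    {"gripper":0.06,"slide":[0.155,-0.06,-0.006],"spin":-0.575},
    {"gripper":0.06,"slide":[0.155,-0.06,-0.006],"spin":-0.575},
    {"gripper":0.06,"slide":[0.155,-0.06,-0.006],"spin":-0.575},
    {"gripper":0.06,"slide":[0.155,-0.06,-0.006],"spin":-0.575},
    {"gripper":0.06,"slide":[0.155,-0.06,-0.006],"spin":-0.575}
  ]
}}

```text
time_s: 24.05
ee_pos: [0.5896, 0.0784, 0.3837]
eef_rot: [-3.141, 0.0, 0.702]
force: [0.9, -1.1, -1.5]
grip_width: 0.0599
grip_force: 0.0
```

```bash
python3 - <<'E'
from h import *; from ang import ang
p,d,X,M,K=wrist('w9.png'); ang(p,X,M,K)
E
```

```text
mark 49 r 0.11704385930263878 ang 0.7038256073159678
ptr 24 r 0.09730903771932857 0.10473772302737187 ang 0.7039359458460572 0.03468852361962624
ring 278 r 0.08478964409382807 ang 0.7069637131037512
centre [0.5269666  0.02276191] 0.002006331984908682 86
```

The pointer (0.7039) and the mark (0.7038) still coincide, so I'm handing in.

```bash
python3 -c "
from station import workorder; print(workorder.hand_in())"
```

```text
the job is handed in; nothing more can be done
None
```

The job is handed in at about 24 s: the head is set with the pointer on the orange mark (within measurement error) and the knob is tightened about 44° past the bite. The arm is clear of everything. The hand-in returned no verdict.

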